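Camera count of brass bushings in the fittings store

ROBOT

A 6-joint arm with a two-finger parallel gripper is mounted at the origin on the work surface. World frame = base frame: x ahead of the robot, y to its left, z up, the work surface at z = 0. Lengths are in mm, angles in degrees, forces in N, time in s.
With the tool pointing down it reaches from about 300 to 850 mm from the base axis. Payload 4.2 kg.
Tool frame: the origin (TCP) lies on the centre line of the jaws, within the pads' length; the fingertips stand 14 mm ahead of it and the grasp point (between the pads) lies 5 mm behind it; z points along the fingers, y is the line along which they close (so a half turn about z gives the same grasp; the last joint's range is limited). The gripper opens to 91 mm and grips with 3 to 60 N. Pads are 32 mm wide; open, the fingers measure 118 mm over their backs; the gripper's body (76 mm by 178 mm) begins 60 mm behind the grasp point.
Start: joints at [72.938, 18.312, 89.639, -0, 72.044, -1.146], TCP at [157.69, 552.97, 227.976] pointing down, gripper open.
Joint ranges: [-177.97, 177.97], [-48.28, 115.42], [12.27, 149.76], [-77.06, 257.06], [2.81, 150.46], [-146.56, 146.56]. Speed limits (degrees/s): [147.25, 147.25, 180, 180, 180, 180].

INTERFACE

Orientations are given as [roll, pitch, yaw] about the fixed x, y, z axes, in that order (R = Rz(yaw) Ry(pitch) Rx(roll)).
In Python, from workcell import env gives the robot as it stands.
- The arm moves only by the tool arm_command, never from a script. Its argument "motion" is a list of rows, each an object with "offset": the shift along the tool's x, y, z in m, a list of three; "spin": the turn about the tool's z in rad. In form: [{"offset": [tx, ty, tz], "spin": spin}, ...]. A call has 1 to 5 rows; each row shifts and turns the commanded pose from where the row before left it, along the tool's axes as they then stand; what a row does not reach is not made up. A row lasts 1/8 s, in which the tool goes at most 62.5 mm and 10.7 degrees, less where a joint would pass 70% of its speed; a pose out of reach is approached as far as the arm can. A call with a gripper value outside its range is refused whole. "jaw" is the finger opening in m, from 0 to 0.0912, set as the call begins (left out, the last holds). The fingers move at their own pace and stop on an object; "newtons" is the grip in N (left out, the last holds). Time passes only in rows, so rows that do not move let the fingers close. It gives the time, the measured TCP pose, the force, the opening and the grip force at its end, in the units of the state.
- env.state(): the state, without advancing time (a new reading comes with each control period).
- env.grab_frame(name): name is "scene" or "top" or "wrist"; returns (picture, depth): 400x640x3 uint8, blue, green, red; 400x640 float32, mm along the optical axis (not along the pixel's ray), 0 where there is no reading.
- env.camera_model(name): a dict with "fx", "fy", "cx", "cy" (pixels), "eye" and "rotation" of the camera in the world; the wrist camera has in their place "hand_eye" (4x4, takes a point from camera to tool coordinates, whose origin is the TCP and whose axes are the flange's). Camera axes: x right, y down, z forward; pixel columns grow to the right and rows downward; lengths in mm; the calibration is good to about 2 mm. A picture is of the moment at which its call begins: read the wrist's pose just before it. camera_model takes no time and is no camera call.
- env.job_done(): hands the job in; it is judged then, once.
Trained networks look in the newest picture that a camera, given by its name, has taken for a name from the list of things; names that differ only in an ending like _2 or _b are one class to them, and where a whole thing is asked for, a point or a joint stands for the part that bears it (a point fixed in the world has none). Each returns a list of dicts, best first, with "score" (0 to 1); they miss things now and then, are a little off and sometimes report something else, mostly with a low value. They report only what shows in the picture. A call takes as long as a camera call.
- env.boxes_of(camera, target): "bbox" ([left, top, right, bottom] in pixels, round what is visible of it).
- env.pinpoint(camera, target): "location" ([column, row] in pixels: a listed point, or the origin of a listed thing).
The state is a dict: "time_s": time; "qpos": joint angles; "qvel": joint speeds; "effort": joint torques, N m; "ee_pos": TCP position; "ee_rot": TCP orientation; "force": force on the tool from outside, world axes, zero at the start; "torque": the same for the moment, N m; "gripper_width": finger opening in mm; "gripper_force": force on a finger pad.
Only numpy, scipy, OpenCV 4.12 (cv2) and the standard library are available. Lean on these libraries where they do the work, as an engineer would, in place of code of your own. Each camera call takes 0.05 s, during which the arm holds its last target. There are 200 camera calls.

TASK

Put every brass hex bushing from the rubber mat into the white counting tray, one to a pocket, and swivel and tilt the camera head by its grip bar so that the lens looks straight at the middle of the tray. With the tray so loaded and the camera so aimed, press the count button right down. Then turn the camera head back to face straight out over the front of its stand with its panel upright, leaving the bushings in their pockets and everything else on the bench where it is.

Things in the scene. Friction and masses are not known exactly. Their poses are not given: they have to be found in the camera images.
- bushing1_center (a point): one of the 3 to 5 loose brass hex bushings (absent ones read None): a hexagonal foot 32 mm across flats and 14 mm high with a plain round threaded spigot 24 mm in diameter and 18 mm high on top, 32 mm tall in all, about 90 g; the point lies on its axis half-way up (16 mm above its underside); its z axis runs from the hexagon to the spigot. At the start they all stand hexagon down on the black rubber mat (4 mm thick).
- bushing2_center (a point): one of the 3 to 5 loose brass hex bushings (absent ones read None): a hexagonal foot 32 mm across flats and 14 mm high with a plain round threaded spigot 24 mm in diameter and 18 mm high on top, 32 mm tall in all, about 90 g; the point lies on its axis half-way up (16 mm above its underside); its z axis runs from the hexagon to the spigot. At the start they all stand hexagon down on the black rubber mat (4 mm thick).
- bushing3_center (a point): one of the 3 to 5 loose brass hex bushings (absent ones read None): a hexagonal foot 32 mm across flats and 14 mm high with a plain round threaded spigot 24 mm in diameter and 18 mm high on top, 32 mm tall in all, about 90 g; the point lies on its axis half-way up (16 mm above its underside); its z axis runs from the hexagon to the spigot. At the start they all stand hexagon down on the black rubber mat (4 mm thick).
- bushing4_center (a point): one of the 3 to 5 loose brass hex bushings (absent ones read None): a hexagonal foot 32 mm across flats and 14 mm high with a plain round threaded spigot 24 mm in diameter and 18 mm high on top, 32 mm tall in all, about 90 g; the point lies on its axis half-way up (16 mm above its underside); its z axis runs from the hexagon to the spigot. At the start they all stand hexagon down on the black rubber mat (4 mm thick).
- bushing5_center (a point): one of the 3 to 5 loose brass hex bushings (absent ones read None): a hexagonal foot 32 mm across flats and 14 mm high with a plain round threaded spigot 24 mm in diameter and 18 mm high on top, 32 mm tall in all, about 90 g; the point lies on its axis half-way up (16 mm above its underside); its z axis runs from the hexagon to the spigot. At the start they all stand hexagon down on the black rubber mat (4 mm thick).
- pocket1 (a point): one of the six square pockets (53 mm square inside, 2 rows of 3, 57 mm apart) of the white plastic counting tray, which is fixed to the bench; floor 4 mm and wall tops 18 mm above the bench; the point lies over the middle of the pocket 20 mm above the bench, where the centre of a bushing standing in it comes; y runs along the rows of 3
- pocket2 (a point): one of the six square pockets (53 mm square inside, 2 rows of 3, 57 mm apart) of the white plastic counting tray, which is fixed to the bench; floor 4 mm and wall tops 18 mm above the bench; the point lies over the middle of the pocket 20 mm above the bench, where the centre of a bushing standing in it comes; y runs along the rows of 3
- pocket3 (a point): one of the six square pockets (53 mm square inside, 2 rows of 3, 57 mm apart) of the white plastic counting tray, which is fixed to the bench; floor 4 mm and wall tops 18 mm above the bench; the point lies over the middle of the pocket 20 mm above the bench, where the centre of a bushing standing in it comes; y runs along the rows of 3
- pocket4 (a point): one of the six square pockets (53 mm square inside, 2 rows of 3, 57 mm apart) of the white plastic counting tray, which is fixed to the bench; floor 4 mm and wall tops 18 mm above the bench; the point lies over the middle of the pocket 20 mm above the bench, where the centre of a bushing standing in it comes; y runs along the rows of 3
- pocket5 (a point): one of the six square pockets (53 mm square inside, 2 rows of 3, 57 mm apart) of the white plastic counting tray, which is fixed to the bench; floor 4 mm and wall tops 18 mm above the bench; the point lies over the middle of the pocket 20 mm above the bench, where the centre of a bushing standing in it comes; y runs along the rows of 3
- pocket6 (a point): one of the six square pockets (53 mm square inside, 2 rows of 3, 57 mm apart) of the white plastic counting tray, which is fixed to the bench; floor 4 mm and wall tops 18 mm above the bench; the point lies over the middle of the pocket 20 mm above the bench, where the centre of a bushing standing in it comes; y runs along the rows of 3
- tray_mid (a point): the middle of the counting tray (118 x 174 mm outside), 10 mm above the bench
- stand: fixed camera stand: steel foot 130 x 120 x 16 mm with an upright column 26 mm thick; origin at the middle of the foot's underside, on the swivel axis; x points to its back, and a white stripe on the foot marks its front (-x)
- swivel (a joint): swivel of the camera neck about the upright axis of the column: 0 = the camera faces the stand's front, positive = anticlockwise from above, range -1.4 to 1.4 rad; stays where it is left (friction about 0.1 N m)
- tilt (a joint): tilt of the camera head about a level axis 190 mm above the bench and 60 mm ahead of the swivel axis: 0 = the panel is upright and the lens looks level, positive = its top comes forward and the lens looks down, range -0.25 to 1.2 rad; stays where it is left (friction about 0.3 N m)
- head (a point): camera head: a grey upright panel 150 mm wide, 100 mm high and 16 mm thick with a round black lens in the middle of its front; the point lies on the middle of the tilt axis, 18 mm behind the middle of the panel; the lens looks along its -x axis through this point; y lies along the tilt axis, z points up the panel
- head_bar (a point): middle of the camera head's round grip bar (12 mm in diameter, 119 mm long between its two end posts, level, parallel to the panel's width), held 53 mm above the panel's top edge; in the head's frame it lies at x = -18, y = 0, z = 103 mm. The bar may turn between two fingers.
- count_button_top (a point): middle of the top of the grey spring push button (32 mm in diameter) of the count switch, fixed to the bench between tray and mat; it is pressed downwards
- count_button (a joint): travel of the count button: 0 = up, 0.006 m = fully down (5 N); springs back
- coupling: bystander: plain dark steel ring 46 mm across and 34 mm high on the mat among the bushings; origin at its underside
- wrench: bystander: wrench 190 mm long lying on the bench
- tape_roll: bystander: roll of tape 90 mm across, 25 mm high
- nipple: bystander: dark pipe nipple 34 mm across standing 60 mm high
- marker: bystander: black marker pen 110 mm long, 14 mm thick, lying in front of the stand

How it is judged:
By the outcome, as a careful person would: the job done as asked, in the order asked, and still so for the second after the job is handed in, with the robot touching nothing.
Of bushing1, bushing2, bushing3, bushing4, bushing5 only 3 to 5 are there at a start; the rules pass over those that are not, and their reading is None.
At some moment in a run one of bushing1, bushing2, bushing3, bushing4, bushing5 may be knocked a few centimetres aside while the robot is not near it.
Once in a run the grip may slacken for a moment while it holds something.
It also fails if it takes over 210 s, if anything falls off the work surface, if the arm or the gripper's body presses on something with over 40 N, if the wrist force passes 120 N, or if a joint passes its speed limit or range.

## Working session

There is one attempt and no reset: what is moved stays moved. The work goes in short steps, Python scripts to look and compute and a tool call to move; the robot and the scene stay as the last step left them, time stands still between calls to the robot, and variables do not carry over. Pictures are saved under pics/ and viewed, at most 14 in all, crops included, and the job is handed in when it is done.

Besides the shell and the picture viewer there is one more tool, called after ">>>" as name(argument=value, ...), one argument or row to a line, values as JSON. arm_command: Moves the arm, as the interface text tells. Its arguments: {"type":"object","properties":{"motion":{"type":"array"},"jaw":{"type":"number"},"newtons":{"type":"number"}},"required":["motion"]}

```bash
ls; mkdir -p pics; cat > h.py <<'E'
from workcell import env
import numpy as np, cv2
from scipy.spatial.transform import Rotation as R
def cam(name):
    m=env.camera_model(name)
    if 'hand_eye' in m:
        s=env.state(); T=np.eye(4); T[:3,:3]=R.from_euler('xyz',s['ee_rot'],degrees=True).as_matrix(); T[:3,3]=s['ee_pos']
        E=T@np.array(m['hand_eye']); return m,E[:3,:3],E[:3,3]
    return m,np.array(m['rotation']),np.array(m['eye'])
def ray(c,u,v):
    m,Rm,e=c
    return Rm@np.array([(u-m['cx'])/m['fx'],(v-m['cy'])/m['fy'],1.]),e
def at_z(c,u,v,z):
    d,e=ray(c,u,v); return e+d*(z-e[2])/d[2]
def at_d(c,u,v,D):
    d,e=ray(c,u,v); return e+d*D
def proj(c,p):
    m,Rm,e=c; q=Rm.T@(np.array(p)-e); return m['fx']*q[0]/q[2]+m['cx'],m['fy']*q[1]/q[2]+m['cy']
E
python3 - <<'E'
from h import *
s=env.state(); print(s)
for n in('scene','top'):
    p,d=env.grab_frame(n); cv2.imwrite(f'pics/{n}0.png',p); np.save(f'pics/{n}0.npy',d)
    c=cam(n); print(n,c)
    for t in('bushing1_center','pocket1','tray_mid','stand','head','head_bar','count_button_top','coupling','nipple','marker','tape_roll','wrench'):
        for r in env.pinpoint(n,t)[:7]:
            u,v=r['location']; 
            i=int(np.clip(v,0,399)),int(np.clip(u,0,639)); print(t,round(r['score'],2),np.round([u,v]),np.round(at_d(c,u,v,d[i])))
print(env.camera_model('wrist'))
E
```

```text
pics
{'time_s': 0.0, 'qpos': array([ 7.29374422e+01,  1.83493662e+01,  8.97083012e+01,  1.03147360e-03,
        7.20416413e+01, -1.14376130e+00]), 'qvel': array([ 0.06795546,  0.03168268, -0.07587692, -0.05315709, -0.07256264,
        0.07580648]), 'effort': array([ 2.76925595e-03, -4.12465811e+01, -2.31981969e+01,  7.29420106e-02,
        4.56075592e-02, -1.44909804e-04]), 'ee_pos': array([157.53785807, 552.49038429, 227.13021051]), 'ee_rot': array([-1.79900731e+02, -2.96277935e-03,  1.64080882e+02]), 'force': array([-0.03432624,  0.09150781, -0.28482404]), 'torque': array([ 0.07438855, -0.01008003, -0.02654063]), 'gripper_force': 0.0, 'gripper_width': 90.94768103729402}
scene ({'fx': 387.3156391650024, 'fy': 387.3156391650024, 'cx': 320.7954224605797, 'cy': 201.50639673402446, 'eye': array([1409.34097273, -558.42127465,  926.90671132]), 'rotation': array([-1.26197481e+02, -9.21827865e-02,  5.77195720e+01])}, array([-1.26197481e+02, -9.21827865e-02,  5.77195720e+01]), array([1409.34097273, -558.42127465,  926.90671132]))
bushing1_center 0.61 [233. 248.] [113910. 111942. 113427.]
bus
[... 2359 characters left out ...]
. 232.] [-165778. -166165. -164643.]
marker 0.51 [311. 207.] [-130720. -131108. -129585.]
tape_roll 0.54 [378. 166.] [-176746. -177134. -175611.]
wrench 0.84 [191. 222.] [-58634. -59022. -57499.]
wrench 0.69 [315. 207.] [-133352. -133740. -132217.]
{'fx': 314.07937735742, 'fy': 314.07937735742, 'cx': 316.4328084651465, 'cy': 202.87158829230742, 'hand_eye': array([[-1.88202275e-07, -9.64720383e-01, -2.63276627e-01,
         7.53429815e+01],
       [ 9.99999636e-01, -2.24934398e-04,  8.23508714e-04,
        -6.46903806e-01],
       [-8.53675612e-04, -2.63276531e-01,  9.64720032e-01,
        -1.56556855e+02],
       [ 0.00000000e+00,  0.00000000e+00,  0.00000000e+00,
         1.00000000e+00]])}
```

```bash
sed -i "s/np.array(m\['rotation'\])/R.from_euler('xyz',m['rotation'],degrees=True).as_matrix()/" h.py
python3 - <<'E'
from h import *
d=np.load('pics/top0.npy'); c=cam('top')
for n,u,v,z in(('bush?',402,252,20),('bush?',402,252,36),('pk',264,251,20),('pk',250,232,20),('pk',267,232,20),('pk',247,248,20),('pk',229,243,20),('pk',230,228,20),('traymid',249,241,10),('stand',308,179,0),('head',306,183,190),('bar',299,183,293),('button',313,240,40),('coup',372,231,4),('nip',438,278,0),('tape',378,166,0),('marker',311,207,7),('wrench',191,222,0)):
    print(n,np.round(at_z(c,u,v,z)),np.round(at_d(c,u,v,d[v,u])))
for n in('scene','top'):
    p=cv2.imread(f'pics/{n}0.png')
    p=p[130:330,160:460] if n=='scene' else p[130:310,170:470]
    cv2.imwrite(f'pics/{n}0c.png',cv2.resize(p,None,fx=2.66,fy=2.66,interpolation=cv2.INTER_CUBIC))
E
```

```text
bush? [ 433. -303.   20.] [ 433. -299.   38.]
bush? [ 433. -300.   36.] [ 433. -299.   38.]
pk [434. 175.  20.] [434. 177.   7.]
pk [499. 225.  20.] [501. 227.   6.]
pk [500. 166.  20.] [501. 168.   3.]
pk [444. 234.  20.] [445. 237.  -1.]
pk [461. 297.  20.] [462. 300.   4.]
pk [513. 295.  20.] [515. 299.   0.]
traymid [469. 230.  10.] [469. 230.   4.]
stand [693.  26.   0.] [686.  25.  32.]
head [642.  28. 190.] [621.  26. 297.]
bar [622.  46. 293.] [621.  46. 298.]
button [472.   6.  40.] [473.   6.  22.]
coup [ 507. -202.    4.] [ 505. -198.   34.]
nip [ 345. -431.    0.] [ 345. -428.   11.]
tape [ 743. -227.    0.] [ 743. -227.   -2.]
marker [591.  14.   7.] [589.  14.  22.]
wrench [535. 438.   0.] [535. 437.   1.]
```

View pics/top0c.png

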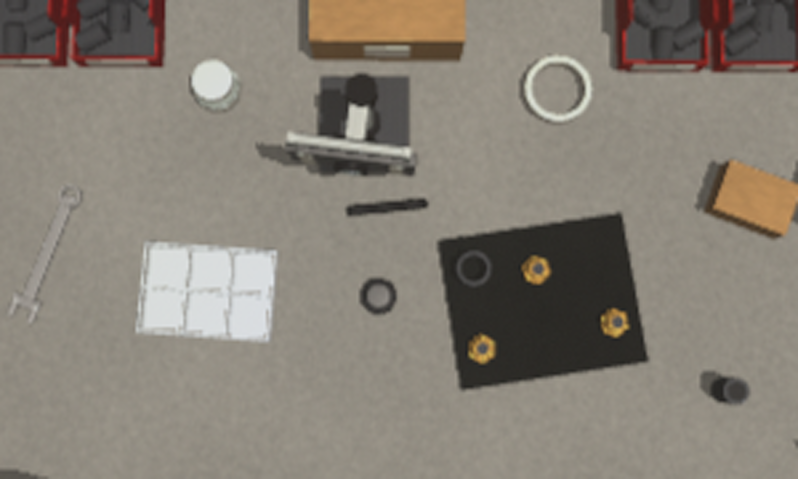

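View pics/scene0c.png

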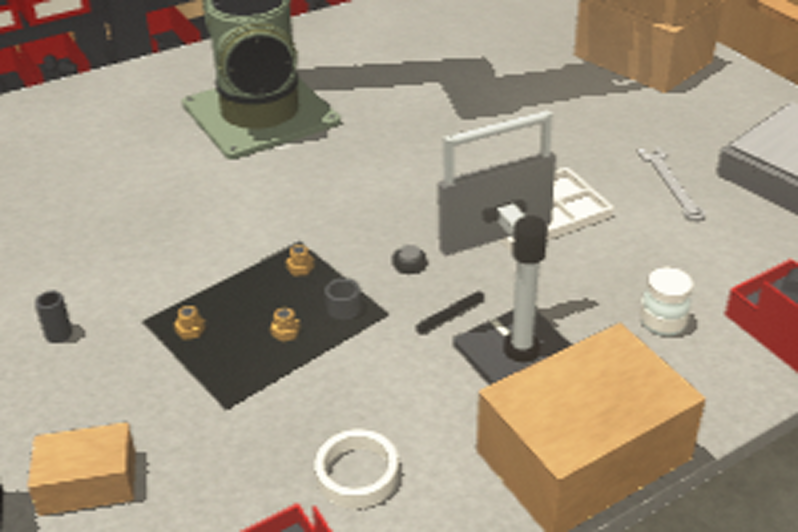

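```bash
python3 - <<'E'
from h import *
d=np.load('pics/top0.npy'); c=cam('top'); p=cv2.imread('pics/top0.png'); hsv=cv2.cvtColor(p,cv2.COLOR_BGR2HSV)
def comps(m,amin):
    n,l,s,ce=cv2.connectedComponentsWithStats(m.astype(np.uint8)); return [(l==i) for i in range(1,n) if s[i,4]>=amin]
V,U=np.mgrid[:400,:640]
m=(hsv[...,1]>110)&(V>200)&(V<290)&(U>330)&(U<425)
for q in comps(m,15):
    u,v=U[q].mean(),V[q].mean(); k=(U[q].max()+U[q].min())/2,(V[q].max()+V[q].min())/2
    print('bush',q.sum(),np.round(at_z(c,u,v,20),1),np.round(at_z(c,*k,20),1))
w=(p.min(2)>190)&(V>215)&(V<265)&(U>215)&(U<280); w=cv2.morphologyEx(w.astype(np.uint8),cv2.MORPH_CLOSE,np.ones((3,3)))
q=max(comps(w,100),key=lambda a:a.sum()); pts=np.array([at_z(c,a,b,18)[:2] for a,b in zip(U[q],V[q])],np.float32)
print('tray',cv2.minAreaRect(pts),pts.mean(0))
# heights of head bar region
P=np.stack([ (U-c[0]['cx'])/c[0]['fx'],(V-c[0]['cy'])/c[0]['fy'],np.ones_like(U)],-1)*d[...,None]@c[1].T+c[2]
r=(U>270)&(U<335)&(V>150)&(V<200)
b=r&(P[...,2]>270); pts=P[b]; print('bar',b.sum(),pts.mean(0),cv2.minAreaRect(pts[:,:2].astype(np.float32)),pts[:,2].max(),[ (np.round(x)) for x in (pts[pts[:,1].argmin()],pts[pts[:,1].argmax()])])
f=r&(P[...,2]>8)&(P[...,2]<24); pts=P[f]; print('foot',f.sum(),pts.min(0),pts.max(0),cv2.minAreaRect(pts[:,:2].astype(np.float32)))
k=r&(P[...,2]>195)&(P[...,2]<250)&(P[...,0]>630); pts=P[k]; print('coltop',pts.min(0),pts.max(0))
cv2.imwrite('pics/stand.png',cv2.resize(p[150:205,270:335],None,fx=9,fy=9,interpolation=cv2.INTER_CUBIC))
# button
b=(V>225)&(V<255)&(U>300)&(U<326)&(P[...,2]>8); print('button',P[b].mean(0),P[b].max(0),P[b].min(0))
E
```

```text
bush 79 [ 505.5 -196.2   20. ] [ 505.7 -196.2   20. ]
bush 82 [ 437.1 -297.8   20. ] [ 436.9 -299.6   20. ]
bush 79 [ 402.2 -124.4   20. ] [ 403.2 -125.9   20. ]
tray ((475.0289306640625, 234.8077850341797), (170.91021728515625, 116.87369537353516), 86.36434936523438) [474.62045 231.82355]
bar 206 [605.05863464  38.45501212 367.41287513] ((532.451171875, 2.1188507080078125), (269.90826416015625, 115.63151550292969), 24.875877380371094) 1520.5957607786702 [array([608., -24., 276.]), array([623., 108., 283.])]
foot 611 [625.27506523 -66.62717892   8.11443347] [793.9124529  150.89885839  23.52994179] ((709.8988037109375, 41.69580841064453), (167.564453125, 218.27944946289062), 0.5811129212379456)
coltop [632.70602037  12.96229755 195.06740047] [720.96025045 115.3757187  239.26601241]
button [467.86389754   9.67365997  91.04947133] [ 512.51056586   33.91173089 1520.59576078] [385.69754907 -28.8241163    8.13670434]
```

View pics/stand.png

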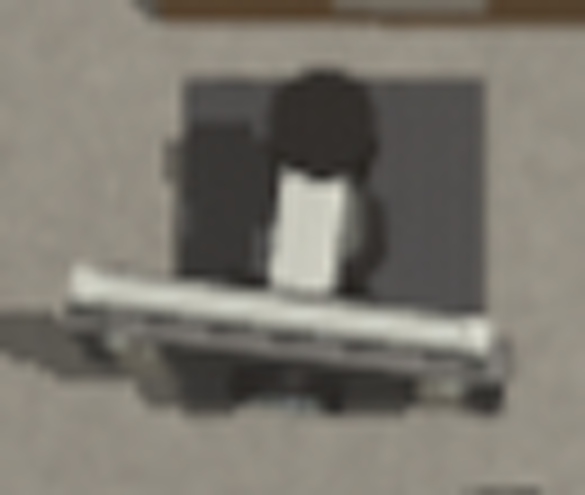

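>>> arm_command(
  motion=[
    {"offset": [0,0,0],"spin": 0.185},
    {"offset": [0,0,0],"spin": 0.185},
    {"offset": [0,0,0],"spin": 0.185},
    {"offset": [0,0,0],"spin": 0.185},
    {"offset": [0,0,0],"spin": 0.185},
  ],
  jaw=0.05,
)

```text
time_s: 1.92
ee_pos: [157.7, 553.0, 228.0]
ee_rot: [180.0, -0.0, 110.7]
force: [-0.2, -0.1, 1.1]
gripper_width: 49.9
gripper_force: 0.0
```

>>> arm_command(
  motion=[
    {"offset": [0,0,0],"spin": 0.184},
    {"offset": [0,0,0],"spin": 0.184},
    {"offset": [0,0,0],"spin": 0},
  ],
)

```text
time_s: 2.3
ee_pos: [157.7, 553.0, 228.0]
ee_rot: [180.0, -0.0, 90.1]
force: [0.2, -0.1, -0.3]
gripper_width: 49.9
gripper_force: 0.0
```

>>> arm_command(
  motion=[
    {"offset": [-0.05,0.019,0],"spin": 0},
    {"offset": [-0.05,0.019,0],"spin": 0},
    {"offset": [-0.05,0.019,0],"spin": 0},
    {"offset": [-0.05,0.019,0],"spin": 0},
    {"offset": [-0.05,0.019,0],"spin": 0},
  ],
)

```text
time_s: 2.92
ee_pos: [253.1, 301.4, 228.1]
ee_rot: [180.0, -0.0, 90.2]
force: [1.4, -0.4, 0.8]
gripper_width: 49.8
gripper_force: 0.0
```

>>> arm_command(
  motion=[
    {"offset": [-0.05,0.019,0],"spin": 0},
    {"offset": [-0.05,0.019,0],"spin": 0},
    {"offset": [-0.05,0.019,0],"spin": 0},
    {"offset": [-0.05,0.019,0],"spin": 0},
    {"offset": [-0.05,0.019,0],"spin": 0},
  ],
)

```text
time_s: 3.55
ee_pos: [348.2, 51.3, 228.3]
ee_rot: [179.9, -0.0, 90.2]
force: [0.2, 0.8, 0.2]
gripper_width: 49.9
gripper_force: 0.0
```

```bash
cat > bush.py <<'E'
from h import *
def seg(name='wrist',z=20):
    c=cam(name); p,d=env.grab_frame(name); hsv=cv2.cvtColor(p,cv2.COLOR_BGR2HSV)
    m=((hsv[...,1]>100)&(hsv[...,0]>8)&(hsv[...,0]<32)).astype(np.uint8); m=cv2.morphologyEx(m,cv2.MORPH_CLOSE,np.ones((5,5)))
    V,U=np.mgrid[:400,:640]; X=(U-c[0]['cx'])/c[0]['fx']; Y=(V-c[0]['cy'])/c[0]['fy']
    P=np.stack([X*d,Y*d,d],-1)@c[1].T+c[2]
    n,l,s,_=cv2.connectedComponentsWithStats(m); out=[]
    for i in range(1,n):
        if s[i,4]<60: continue
        q=(l==i)&(d>0); Z=P[q]; t=Z[(Z[:,2]>Z[:,2].max()-6)]
        # spigot top rim: points near the highest
        (x,y),r=cv2.minEnclosingCircle(t[:,:2].astype(np.float32)); r2=cv2.minEnclosingCircle(Z[:,:2].astype(np.float32))
        out.append((s[i,4],np.round([s[i,0]+s[i,2]/2,s[i,1]+s[i,3]/2]),np.round([x,y,r,Z[:,2].max()],1),np.round([*r2[0],r2[1]],1)))
    return p,d,P,c,out
E
python3 - <<'E'
from bush import *
p,d,P,c,o=seg(); cv2.imwrite('pics/w1.png',p); np.save('pics/w1P.npy',P)
print(env.state()['ee_pos'])
for x in o: print(*x)
E
```

```text
[350.18817912  45.89572255 228.40666665]
651 [214. 284.] [318.9  81.2   7.2 315.2] [318.1  79.6   8.8]
660 [420. 285.] [374.   80.8   7.3 315.4] [374.8  80.    8.8]
6440 [372. 321.] [359.2  74.8  37.4 327.2] [375.  -40.4 128.2]
```

View pics/w1.png

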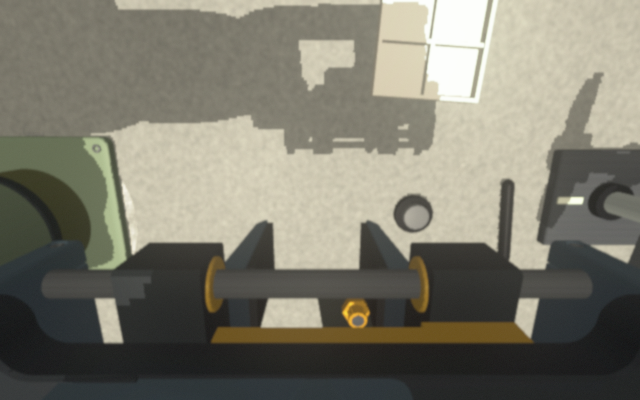

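>>> arm_command(
  motion=[
    {"offset": [-0.05,0.012,0],"spin": 0},
    {"offset": [-0.05,0.012,0],"spin": 0},
    {"offset": [-0.05,0.012,0],"spin": 0},
    {"offset": [-0.05,0.012,0],"spin": 0},
    {"offset": [-0.05,0.012,0],"spin": 0},
  ],
)

```text
time_s: 4.22
ee_pos: [408.0, -198.6, 228.1]
ee_rot: [180.0, -0.0, 90.2]
force: [0.4, 0.3, -0.3]
gripper_width: 50.0
gripper_force: 0.0
```

>>> arm_command(
  motion=[
    {"offset": [-0.05,0.012,0],"spin": 0},
    {"offset": [-0.05,0.012,0],"spin": 0},
    {"offset": [-0.03,0.006,0],"spin": 0},
    {"offset": [0,0,0],"spin": 0},
  ],
)

```text
time_s: 4.72
ee_pos: [438.0, -328.5, 227.4]
ee_rot: [-180.0, -0.0, 90.0]
force: [-0.1, 0.5, -1.3]
gripper_width: 49.8
gripper_force: 0.0
```

```bash
python3 - <<'E'
from bush import *
print(env.state()['ee_pos'])
p,d,P,c,o=seg(); cv2.imwrite('pics/w2.png',p)
print(env.state()['ee_pos'],env.state()['ee_rot'])
for x in o: print(*x)
E
```

```text
[ 438.00150414 -328.48837573  227.35817793]
[ 437.59811285 -327.02232574  227.41965179] [-1.79954403e+02 -7.30243218e-02  9.00456813e+01]
238 [283.   6.] [ 401.3 -138.    11.3   19.6] [ 400.5 -134.    14.5]
890 [378.  64.] [ 503.9 -197.9   12.5   37.7] [ 505.7 -196.7   21.2]
711 [316. 158.] [ 435.9 -299.5   12.3   37.6] [ 435.6 -301.5   20.9]
648 [214. 284.] [ 408.7 -298.6    7.5  314.2] [ 408.5 -299.6    8.8]
644 [420. 284.] [ 464.8 -298.7    7.1  314.6] [ 465.1 -300.1    8.9]
5700 [372. 332.] [ 449.3 -304.9   37.2  326.2] [ 448.6 -321.3   41.5]
```

View pics/w2.png

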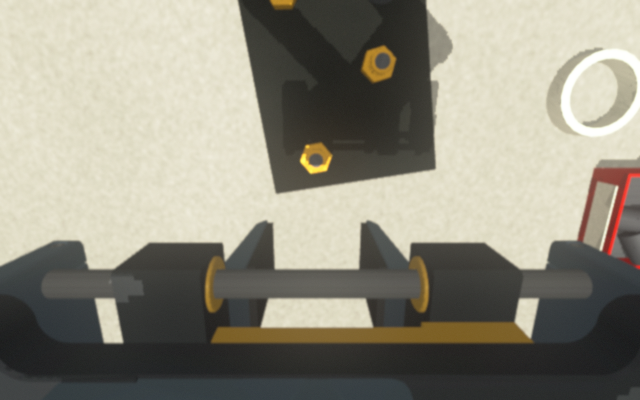

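>>> arm_command(
  motion=[
    {"offset": [0.029,-0.002,0.04],"spin": 0},
    {"offset": [0,0,0.06],"spin": 0},
    {"offset": [0,0,0.06],"spin": 0},
    {"offset": [0,0,0.034],"spin": 0},
    {"offset": [0,0,0],"spin": 0},
  ],
)

```text
time_s: 5.4
ee_pos: [434.0, -295.4, 32.2]
ee_rot: [-179.7, -0.2, 90.1]
force: [0.3, -0.1, 0.6]
gripper_width: 50.0
gripper_force: 0.0
```

>>> arm_command(
  motion=[
    {"offset": [0,0,0],"spin": 0},
    {"offset": [0,0,0],"spin": 0},
    {"offset": [0,0,0],"spin": 0},
  ],
  jaw=0.015,
  newtons=30,
)

```text
time_s: 5.78
ee_pos: [436.5, -298.5, 35.4]
ee_rot: [179.9, 0.1, 90.0]
force: [0.4, 0.3, 6.7]
gripper_width: 23.1
gripper_force: 30.4
```

>>> arm_command(
  motion=[
    {"offset": [0,0,-0.04],"spin": 0},
    {"offset": [0,0,-0.04],"spin": 0},
    {"offset": [0.05,0.002,-0.01],"spin": 0},
    {"offset": [0.05,0.002,0],"spin": 0},
    {"offset": [0.05,0.002,0],"spin": 0},
  ],
)

```text
time_s: 6.4
ee_pos: [441.7, -146.8, 124.7]
ee_rot: [179.9, 0.0, 89.9]
force: [1.6, 0.4, -0.6]
gripper_width: 22.8
gripper_force: 30.0
```

>>> arm_command(
  motion=[
    {"offset": [0.05,0.002,-0.01],"spin": 0},
    {"offset": [0.05,0.002,-0.01],"spin": 0},
    {"offset": [0.05,0.002,0],"spin": 0},
    {"offset": [0.05,0.002,0],"spin": 0},
    {"offset": [0,0,0],"spin": 0},
  ],
)

```text
time_s: 7.02
ee_pos: [449.7, 54.5, 144.5]
ee_rot: [179.9, -0.0, 90.3]
force: [0.1, -1.1, -0.7]
gripper_width: 23.0
gripper_force: 30.0
```

```bash
python3 - <<'E'
from bush import *
s=env.state(); print(s['ee_pos'],s['ee_rot'],s['gripper_width'])
p,d,P,c,o=seg(); cv2.imwrite('pics/w3.png',p); np.save('pics/w3P.npy',P)
for r in env.pinpoint('wrist','pocket1'): print(r['score'],r['location'],np.round(at_z(c,*r['location'],20),1))
for t,z in(('tray_mid',10),('count_button_top',25)):
  for r in env.pinpoint('wrist',t)[:2]: print(t,r['score'],r['location'],np.round(at_z(c,*r['location'],z),1))
w=(p.min(2)>225)&(P[...,2]>-5)&(P[...,2]<30); w[240:]=0
w=cv2.morphologyEx(w.astype(np.uint8),cv2.MORPH_OPEN,np.ones((3,3)))
n,l,st,_=cv2.connectedComponentsWithStats(w); i=1+st[1:,4].argmax(); print(st[i])
V,U=np.nonzero(l==i); print(cv2.minAreaRect(np.array([at_z(c,a,b,18)[:2] for a,b in zip(U,V)],np.float32)))
t=(np.abs(P[...,2]-19)<4)&(P[...,1]>110); t[230:]=0; print('rim',t.sum(),cv2.minAreaRect(P[t][:,:2].astype(np.float32)))
E
```

```text
[449.66022996  54.52207662 144.49595217] [ 1.79935688e+02 -4.01019904e-02  9.02863724e+01] 23.019468350311975
0.86 [375.3, 62.6] [496.7 172.5  20. ]
0.79 [306.9, 55.8] [440.1 177.4  20. ]
[ 305   36   47   49 1796]
((458.22576904296875, 175.46060180664062), (37.362064361572266, 37.13132095336914), 4.453139305114746)
rim 2683 ((470.3098449707031, 184.60714721679688), (76.91332244873047, 118.58060455322266), 86.45841979980469)
```

View pics/w3.png

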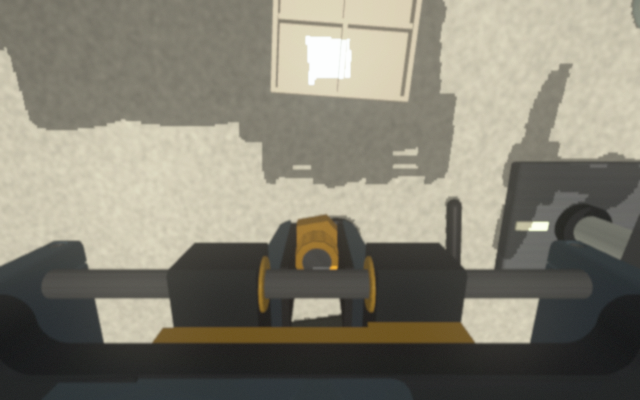

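>>> arm_command(
  motion=[
    {"offset": [0.05,0,0],"spin": 0},
    {"offset": [0.05,0,0],"spin": 0},
    {"offset": [0.05,0,0],"spin": 0},
    {"offset": [0.05,0,0],"spin": 0},
    {"offset": [0.038,0,0],"spin": 0},
  ],
)

```text
time_s: 7.85
ee_pos: [450.4, 290.5, 144.0]
ee_rot: [180.0, -0.0, 89.9]
force: [0.4, -0.2, -0.8]
gripper_width: 22.8
gripper_force: 30.0
```

>>> arm_command(
  motion=[
    {"offset": [0,0,0.04],"spin": 0},
    {"offset": [0,0,0.04],"spin": 0},
    {"offset": [0,0,0],"spin": 0},
  ],
)

```text
time_s: 8.22
ee_pos: [448.2, 287.5, 61.5]
ee_rot: [-179.6, 0.2, 89.9]
force: [0.7, 0.3, -0.2]
gripper_width: 22.7
gripper_force: 30.0
```

>>> arm_command(
  motion=[
    {"offset": [0.002,0,0.015],"spin": 0},
    {"offset": [0,0,0.012],"spin": 0},
    {"offset": [0,0,0],"spin": 0},
    {"offset": [0,0,0],"spin": 0},
  ],
)

```text
time_s: 8.72
ee_pos: [450.1, 292.2, 37.4]
ee_rot: [179.9, -0.0, 90.0]
force: [1.1, -0.6, -1.0]
gripper_width: 22.8
gripper_force: 30.0
```

>>> arm_command(
  motion=[
    {"offset": [0,0,0],"spin": 0},
    {"offset": [0,0,0],"spin": 0},
  ],
  jaw=0.045,
)

```text
time_s: 8.98
ee_pos: [450.0, 292.2, 37.5]
ee_rot: [179.9, -0.0, 90.0]
force: [0.7, -0.2, 0.4]
gripper_width: 40.2
gripper_force: 0.0
```

>>> arm_command(
  motion=[
    {"offset": [0,0,-0.04],"spin": 0},
    {"offset": [0,0,-0.04],"spin": 0},
    {"offset": [0,0,-0.04],"spin": 0},
  ],
)

```text
time_s: 9.35
ee_pos: [449.7, 292.0, 158.5]
ee_rot: [180.0, -0.0, 90.0]
force: [1.1, 0.5, 0.2]
gripper_width: 44.8
gripper_force: 0.0
```

>>> arm_command(
  motion=[
    {"offset": [-0.052,0,0],"spin": 0},
    {"offset": [-0.052,0,0],"spin": 0},
    {"offset": [-0.052,0,0],"spin": 0},
    {"offset": [-0.052,0.01,-0.01],"spin": 0},
    {"offset": [-0.052,0.01,-0.01],"spin": 0},
  ],
)

```text
time_s: 9.98
ee_pos: [469.8, 30.4, 177.6]
ee_rot: [179.9, -0.0, 90.0]
force: [0.5, 1.2, 1.0]
gripper_width: 44.8
gripper_force: 0.0
```

>>> arm_command(
  motion=[
    {"offset": [-0.052,0.01,-0.01],"spin": 0},
    {"offset": [-0.052,0.01,-0.01],"spin": 0},
    {"offset": [-0.052,0.01,-0.01],"spin": 0},
    {"offset": [-0.052,0.004,0],"spin": 0},
    {"offset": [-0.052,0,0],"spin": 0},
  ],
)

```text
time_s: 10.6
ee_pos: [503.9, -229.8, 207.4]
ee_rot: [179.9, 0.0, 90.0]
force: [1.3, 0.3, -0.1]
gripper_width: 44.8
gripper_force: 0.0
```

```bash
cat > look.py <<'E'
from bush import *
s=env.state(); print(s['ee_pos'],s['ee_rot'],s['gripper_width'],s['gripper_force'])
p,d,P,c,o=seg()
for x in o:
    if x[2][3]<100: print(*x)
E
python3 look.py; python3 -c "
from bush import *
p,d,P,c,o=seg('top')
for x in o:
    if 100<x[2][0]<600 and abs(x[2][1])<400: print(x[2],x[3],x[0])"
```

```text
[ 503.88633463 -229.81179695  207.37894147] [1.79929989e+02 1.54189432e-02 8.99980459e+01] 44.81720734972413 0.0
2923 [614.  31.] [789.4 -89.6  10.1  61.4] [812.8 -70.6  38. ]
964 [219.  88.] [ 400.9 -125.5   12.5   38. ] [ 397.6 -125.3   21.6]
791 [318. 158.] [ 504.  -197.9   12.3   37.6] [ 503.6 -199.9   21. ]
[ 519.5 -291.     4.9  548.8] [ 566.7 -422.4  142.9] 614
[ 506.  -195.5   10.3   42.8] [ 506.6 -199.5   20.6] 89
[451.5 291.8  12.1  40.8] [450.3 289.3  14.3] 64
[ 403.5 -124.4   11.2   44.3] [ 402.5 -125.9   19.8] 98
```

>>> arm_command(
  motion=[
    {"offset": [0.032,0,0.03],"spin": 0},
    {"offset": [0,0,0.06],"spin": 0},
    {"offset": [0,0,0.055],"spin": 0},
    {"offset": [0,0,0.028],"spin": 0},
    {"offset": [0,0,0],"spin": 0},
  ],
)

```text
time_s: 11.32
ee_pos: [502.2, -194.6, 32.2]
ee_rot: [-179.7, -0.1, 90.0]
force: [0.5, 0.1, -0.0]
gripper_width: 45.0
gripper_force: 0.0
```

>>> arm_command(
  motion=[
    {"offset": [0,0,0],"spin": 0},
    {"offset": [0,0,0],"spin": 0},
    {"offset": [0,0,0],"spin": 0},
    {"offset": [0,0,0],"spin": 0},
  ],
  jaw=0.015,
  newtons=30,
)

```text
time_s: 11.82
ee_pos: [504.8, -196.3, 35.5]
ee_rot: [179.8, 0.1, 90.0]
force: [-0.5, 0.3, 5.5]
gripper_width: 22.8
gripper_force: 30.0
```

>>> arm_command(
  motion=[
    {"offset": [0,0,-0.04],"spin": 0},
    {"offset": [0,0,-0.04],"spin": 0},
    {"offset": [0,0,-0.03],"spin": 0},
  ],
)

```text
time_s: 12.2
ee_pos: [503.9, -196.2, 145.9]
ee_rot: [179.9, 0.0, 90.0]
force: [0.5, -0.1, -0.9]
gripper_width: 23.0
gripper_force: 30.0
```

>>> arm_command(
  motion=[
    {"offset": [0.05,-0.02,0],"spin": 0},
    {"offset": [0.05,-0.02,0],"spin": 0},
    {"offset": [0.05,-0.018,0],"spin": 0},
    {"offset": [0.05,0,0],"spin": 0},
    {"offset": [0.05,0,0],"spin": 0},
  ],
)

```text
time_s: 12.82
ee_pos: [445.3, 55.4, 144.4]
ee_rot: [179.9, -0.0, 90.0]
force: [1.2, -0.0, -0.4]
gripper_width: 22.8
gripper_force: 30.0
```

>>> arm_command(
  motion=[
    {"offset": [0.05,0,0],"spin": 0},
    {"offset": [0.05,0,0],"spin": 0},
    {"offset": [0.05,0,0],"spin": 0},
    {"offset": [0.031,0,0],"spin": 0},
    {"offset": [0,0,0],"spin": 0},
  ],
)

```text
time_s: 13.45
ee_pos: [445.5, 236.7, 144.0]
ee_rot: [180.0, -0.0, 90.2]
force: [1.1, -0.6, -1.9]
gripper_width: 23.3
gripper_force: 30.0
```

>>> arm_command(
  motion=[
    {"offset": [0,0,0.04],"spin": 0},
    {"offset": [0,0,0.04],"spin": 0},
    {"offset": [0,0,0],"spin": 0},
    {"offset": [0,0,0],"spin": 0},
    {"offset": [0,0,0],"spin": 0},
  ],
)

```text
time_s: 14.08
ee_pos: [446.9, 235.3, 65.7]
ee_rot: [179.8, -0.1, 90.0]
force: [-0.6, -0.2, -0.4]
gripper_width: 22.7
gripper_force: 30.0
```

>>> arm_command(
  motion=[
    {"offset": [0,0,0.015],"spin": 0},
    {"offset": [0,0,0.014],"spin": 0},
    {"offset": [0,0,0],"spin": 0},
    {"offset": [0,0,0],"spin": 0},
  ],
)

```text
time_s: 14.58
ee_pos: [445.3, 234.8, 34.3]
ee_rot: [-179.9, 0.0, 90.0]
force: [-0.6, 0.4, -1.4]
gripper_width: 23.1
gripper_force: 30.0
```

>>> arm_command(
  motion=[
    {"offset": [0,0,0],"spin": 0},
    {"offset": [0,0,0],"spin": 0},
  ],
  jaw=0.045,
)

```text
time_s: 14.82
ee_pos: [445.8, 235.0, 35.0]
ee_rot: [180.0, -0.0, 90.0]
force: [-0.2, 0.5, -0.6]
gripper_width: 40.0
gripper_force: 0.0
```

>>> arm_command(
  motion=[
    {"offset": [0,0,-0.05],"spin": 0},
    {"offset": [0,0,-0.05],"spin": 0},
    {"offset": [0,0,-0.05],"spin": 0},
  ],
)

```text
time_s: 15.2
ee_pos: [445.5, 234.9, 186.6]
ee_rot: [180.0, -0.0, 90.0]
force: [1.0, -0.2, 0.0]
gripper_width: 45.2
gripper_force: 0.0
```

>>> arm_command(
  motion=[
    {"offset": [-0.05,-0.005,0],"spin": 0},
    {"offset": [-0.05,-0.005,0],"spin": 0},
    {"offset": [-0.05,-0.005,0],"spin": 0},
    {"offset": [-0.05,-0.005,0],"spin": 0},
    {"offset": [-0.05,-0.005,0],"spin": 0},
  ],
)

```text
time_s: 15.82
ee_pos: [420.4, -16.5, 185.2]
ee_rot: [179.9, 0.0, 90.0]
force: [0.4, 0.2, -0.5]
gripper_width: 45.1
gripper_force: 0.0
```

>>> arm_command(
  motion=[
    {"offset": [-0.05,-0.005,0],"spin": 0},
    {"offset": [-0.05,-0.005,0],"spin": 0},
    {"offset": [-0.045,-0.005,0],"spin": 0},
    {"offset": [0,0,0],"spin": 0},
  ],
)

```text
time_s: 16.32
ee_pos: [405.4, -162.3, 185.1]
ee_rot: [180.0, 0.0, 89.7]
force: [0.0, 0.1, 0.1]
gripper_width: 45.0
gripper_force: 0.0
```

```bash
python3 look.py
```

```text
[ 405.40747273 -162.30113909  185.05755455] [1.79969158e+02 2.90969038e-02 8.97305345e+01] 44.985273729219244 0.0
818 [313. 156.] [ 400.7 -125.5   12.3   37.9] [ 400.2 -127.4   20.3]
```

>>> arm_command(
  motion=[
    {"offset": [0.036,-0.004,0.03],"spin": 0},
    {"offset": [0,0,0.05],"spin": 0},
    {"offset": [0,0,0.05],"spin": 0},
    {"offset": [0,0,0.02],"spin": 0},
    {"offset": [0,0,0],"spin": 0},
  ],
)

```text
time_s: 17.0
ee_pos: [400.6, -122.4, 33.9]
ee_rot: [-179.8, -0.1, 90.1]
force: [0.5, 0.2, 0.9]
gripper_width: 44.9
gripper_force: 0.0
```

>>> arm_command(
  motion=[
    {"offset": [0,0,0],"spin": 0},
    {"offset": [0,0,0],"spin": 0},
    {"offset": [0,0,0],"spin": 0},
    {"offset": [0,0,0],"spin": 0},
  ],
  jaw=0.015,
  newtons=30,
)

```text
time_s: 17.5
ee_pos: [402.4, -124.1, 35.9]
ee_rot: [179.9, 0.0, 90.0]
force: [0.2, 1.9, 6.4]
gripper_width: 22.9
gripper_force: 30.0
```

>>> arm_command(
  motion=[
    {"offset": [0,0,-0.04],"spin": 0},
    {"offset": [0,0,-0.04],"spin": 0},
    {"offset": [0,0,-0.03],"spin": 0},
  ],
)

```text
time_s: 17.88
ee_pos: [401.8, -124.2, 146.7]
ee_rot: [179.9, 0.0, 90.0]
force: [0.1, -0.7, -1.0]
gripper_width: 23.1
gripper_force: 30.0
```

>>> arm_command(
  motion=[
    {"offset": [0.05,0.007,0],"spin": 0},
    {"offset": [0.05,0.007,0],"spin": 0},
    {"offset": [0.05,0.007,0],"spin": 0},
    {"offset": [0.05,0.007,0],"spin": 0},
    {"offset": [0.05,0.007,0],"spin": 0},
  ],
)

```text
time_s: 18.5
ee_pos: [436.6, 127.5, 145.2]
ee_rot: [180.0, -0.0, 90.0]
force: [1.0, -0.7, -0.1]
gripper_width: 23.1
gripper_force: 30.0
```

>>> arm_command(
  motion=[
    {"offset": [0.05,0.006,0],"spin": 0},
    {"offset": [0.002,0,0.04],"spin": 0},
    {"offset": [0,0,0.04],"spin": 0},
    {"offset": [0,0,0],"spin": 0},
    {"offset": [0,0,0],"spin": 0},
  ],
)

```text
time_s: 19.12
ee_pos: [443.6, 178.1, 66.1]
ee_rot: [179.9, -0.0, 90.0]
force: [-0.3, -0.1, -0.2]
gripper_width: 22.9
gripper_force: 30.0
```

>>> arm_command(
  motion=[
    {"offset": [0,0,0.015],"spin": 0},
    {"offset": [0,0,0.014],"spin": 0},
    {"offset": [0,0,0],"spin": 0},
    {"offset": [0,0,0],"spin": 0},
  ],
)

```text
time_s: 19.62
ee_pos: [443.0, 178.0, 36.5]
ee_rot: [180.0, -0.0, 90.0]
force: [-0.1, 0.8, -0.5]
gripper_width: 23.5
gripper_force: 30.0
```

>>> arm_command(
  motion=[
    {"offset": [0,0,0],"spin": 0},
    {"offset": [0,0,0],"spin": 0},
  ],
  jaw=0.045,
)

```text
time_s: 19.88
ee_pos: [442.9, 178.1, 36.3]
ee_rot: [180.0, -0.0, 90.0]
force: [-0.4, -0.4, -0.1]
gripper_width: 40.0
gripper_force: 0.0
```

>>> arm_command(
  motion=[
    {"offset": [0,0,-0.05],"spin": 0},
    {"offset": [0,0,-0.05],"spin": 0},
    {"offset": [-0.03,0,-0.05],"spin": 0},
    {"offset": [-0.04,0,-0.05],"spin": 0},
    {"offset": [-0.04,0,-0.05],"spin": 0},
  ],
)

```text
time_s: 20.5
ee_pos: [442.3, 68.9, 285.5]
ee_rot: [179.9, -0.0, 90.0]
force: [0.6, -0.9, -0.4]
gripper_width: 45.3
gripper_force: 0.0
```

>>> arm_command(
  motion=[
    {"offset": [-0.04,0.03,-0.045],"spin": 0},
    {"offset": [-0.04,0.04,0],"spin": 0},
    {"offset": [-0.04,0.04,0],"spin": 0},
    {"offset": [0,0,0],"spin": 0},
    {"offset": [0,0,0],"spin": 0},
  ],
)

```text
time_s: 21.12
ee_pos: [550.0, -47.0, 325.0]
ee_rot: [-179.9, -0.0, 90.0]
force: [-0.7, -0.2, 0.5]
gripper_width: 44.9
gripper_force: 0.0
```

```bash
cat > ht.py <<'E'
from h import *
s=env.state(); print(s['ee_pos'],s['ee_rot'])
c=cam('wrist'); p,d=env.grab_frame('wrist'); cv2.imwrite('pics/w4.png',p)
V,U=np.mgrid[:400,:640]; X=(U-c[0]['cx'])/c[0]['fx']; Y=(V-c[0]['cy'])/c[0]['fy']
P=np.stack([X*d,Y*d,d],-1)@c[1].T+c[2]; P[d==0]=np.nan; np.save('pics/w4P.npy',P)
for t,z in(('stand',0),('head',190),('head_bar',293),('tray_mid',10),('count_button_top',22)):
  for r in env.pinpoint('wrist',t)[:2]:
    u,v=r['location']; print(t,round(r['score'],2),np.round([u,v]),np.round(at_z(c,u,v,z),1),np.round(P[int(min(v,399)),int(min(u,639))]))
E
python3 ht.py
```

```text
[550.00680669 -47.02707132 325.03937302] [-1.79925884e+02 -4.14534799e-02  8.99824792e+01]
head 0.66 [417. 108.] [638.4  35.  190. ] [623.  34. 238.]
head_bar 0.57 [436.  90.] [616.3  41.6 293. ] [614.  41. 299.]
count_button_top 0.7 [262. 130.] [471.5  10.5  22. ] [471.  11.  21.]
count_button_top 0.53 [290. 209.] [ 508.1 -107.5   22. ] [ 505. -113.    4.]
```

View pics/w4.png

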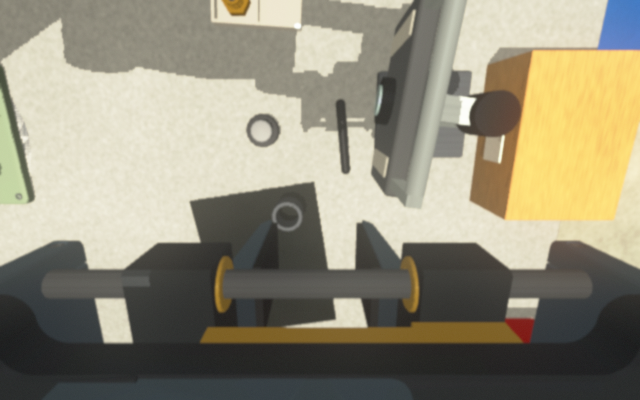

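```bash
python3 - <<'E'
from h import *
P=np.load('pics/w4P.npy'); V,U=np.mgrid[:400,:640]; p=cv2.imread('pics/w4.png')
r=(U>370)&(U<530)&(V<212)
b=r&(P[...,2]>290)&(P[...,2]<310)&(P[...,0]<680); q=P[b]; x,y,vx,vy=None,None,None,None
vx,vy,x,y=cv2.fitLine(q[:,:2].astype(np.float32),cv2.DIST_HUBER,0,.1,.1).ravel(); print('bar',b.sum(),np.nanmedian(q,0),'dir',np.degrees(np.arctan2(vy,vx)),'y',q[:,1].min(),q[:,1].max(),'zmax',q[:,2].max())
# panel top surface z~240
t=r&(P[...,2]>225)&(P[...,2]<245)&(P[...,0]<660); q=P[t]; print('panel top?',t.sum(),np.nanmedian(q,0),q[:,:2].min(0),q[:,:2].max(0))
k=r&(U>455)&(p.max(2)<90)&(P[...,2]>150); q=P[k]; print('knob',k.sum(),np.nanmedian(q,0),np.percentile(q,[5,50,95],0).round(1))
h=q[q[:,2]>np.nanpercentile(q[:,2],60)-4]; print('knob circle',cv2.minEnclosingCircle(h[:,:2].astype(np.float32)),np.median(h[:,2]))
# top view: foot edges
d=np.load('pics/top0.npy'); c=cam('top'); g=cv2.cvtColor(cv2.imread('pics/top0.png'),cv2.COLOR_BGR2GRAY).astype(float)
for nm,rows in(('left/right',range(162,181)),):
    L=[];Rr=[]
    for v in rows:
        gr=np.gradient(g[v]); 
        u=284+np.argmin(gr[284:297]); L.append(at_z(c,u+sub(gr,u) if 0 else u,v,16)[:2])
        u=317+np.argmax(gr[317:330]); Rr.append(at_z(c,u,v,16)[:2])
    for n,a in(('L',L),('R',Rr)):
        a=np.array(a); print(n,a.mean(0),np.polyfit(a[:,0],a[:,1],1))
back=[at_z(c,u,152+np.argmin(np.gradient(g[152:166,u])),16)[:2] for u in list(range(293,299))+list(range(312,322))]; back=np.array(back); print('back',back.mean(0),np.polyfit(back[:,1],back[:,0],1))
E
```

```text
bar 4545 [614.43713392  36.9236049  296.61732889] dir 83.324326 y -27.305133696507454 87.54643165718551 zmax 300.23207700912724
panel top? 4587 [618.15529339  45.59182975 238.42423714] [602.70078606 -34.25147222] [635.15619171 108.44083489]
knob 1097 [688.8839269   29.73380894 209.5384555 ] [[680.9  15.  188.4]
 [688.9  29.7 209.5]
 [698.5  45.3 210.9]]
knob circle ((695.252685546875, 29.828506469726562), 17.671165466308594) 209.75286478687156
L [718.13028413  93.32268007] [-1.24289057e-02  1.02248254e+02]
R [719.07388514 -28.31702507] [ 3.19510603e-02 -5.12921981e+01]
back [766.10939315  23.88157299] [-8.01961371e-03  7.66300914e+02]
```

>>> arm_command(
  motion=[
    {"offset": [0,0,-0.02],"spin": 0},
    {"offset": [0.043,0.033,0],"spin": 0},
    {"offset": [0.043,0.033,0],"spin": 0},
    {"offset": [0,0,0],"spin": 0.117},
    {"offset": [0,0,0],"spin": 0},
  ],
)

```text
time_s: 22.05
ee_pos: [616.5, 39.6, 345.2]
ee_rot: [-180.0, 0.0, 83.5]
force: [0.3, -1.1, -0.1]
gripper_width: 45.0
gripper_force: 0.0
```

```bash
python3 - <<'E'
from h import *
s=env.state(); print(s['ee_pos'],s['ee_rot'])
c=cam('wrist'); p,d=env.grab_frame('wrist'); cv2.imwrite('pics/w5.png',p)
V,U=np.mgrid[:400,:640]; X=(U-c[0]['cx'])/c[0]['fx']; Y=(V-c[0]['cy'])/c[0]['fy']
P=np.stack([X*d,Y*d,d],-1)@c[1].T+c[2]; P[d==0]=np.nan; np.save('pics/w5P.npy',P)
b=(P[...,2]>288)&(P[...,2]<304)&(abs(P[...,0]-616)<40)&(V<240); q=P[b]
vx,vy,x,y=cv2.fitLine(q[:,:2].astype(np.float32),cv2.DIST_HUBER,0,.1,.1).ravel(); print('bar',b.sum(),x,y,'dir',np.degrees(np.arctan2(vy,vx)),'y',q[:,1].min(),q[:,1].max(),'z',np.percentile(q[:,2],[50,90,99]))
S=np.array([693.5,30.3])
for th,t in((6.7,0),(42.8,37)):
    a,b=np.radians([th,t]); r=60+18*np.cos(b)+103*np.sin(b); print(th,t,S+r*np.array([-np.cos(a),np.sin(a)]),190+103*np.cos(b)-18*np.sin(b))
E
```

```text
[616.45600412  39.5766193  345.1956982 ] [-1.79977944e+02  6.37035981e-03  8.34581426e+01]
bar 1977 620.3154 70.99686 dir 82.44591 y 29.570173241445687 107.98108341402286 z [296.51706148 297.85550764 298.62933503]
6.7 0 [616.03268934  39.40031749] 293.0
42.8 37 [593.44684458 122.95023778] 261.4267871181343
```

View pics/w5.png

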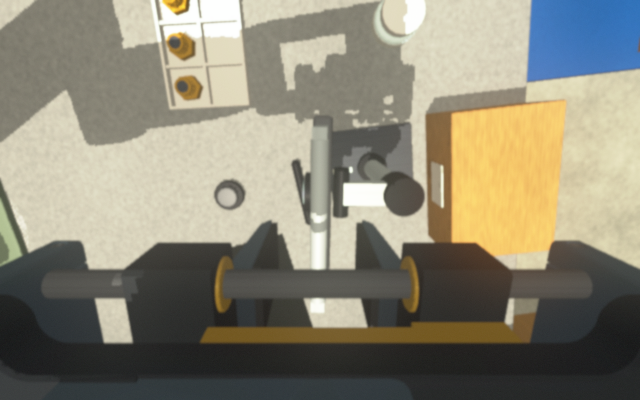

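```bash
python3 - <<'E'
from h import *
P=np.load('pics/w5P.npy'); p=cv2.imread('pics/w5.png'); V,U=np.mgrid[:400,:640]
k=(U>370)&(U<432)&(V>165)&(V<225)&(p.max(2)<80)&(abs(P[...,2]-210)<5); q=P[k]
print('knob',k.sum(),np.median(q,0),cv2.minEnclosingCircle(q[:,:2].astype(np.float32)), (np.percentile(q,1,0)+np.percentile(q,99,0))/2)
c=cam('wrist')
f=(U>325)&(U<418)&(V>118)&(V<215)&(P[...,2]>11)&(P[...,2]<20); q=P[f]; print('foot',f.sum(),q.min(0),q.max(0))
f=(abs(P[...,2]-18)<3)&(P[...,1]>130)&(P[...,0]<560)&(P[...,0]>400)&(V<125); q=P[f]; print('tray',f.sum(),cv2.minAreaRect(q[:,:2].astype(np.float32)))
for v in (116,117,118,119,120,310,312,314): print(v,p[v,321].tolist(),at_z(c,321,v,294).round(1))
E
```

```text
knob 64 [690.31567306  46.83088367 208.75141991] ((692.6026000976562, 41.286781311035156), 13.77856731414795) [692.39865595  42.0590137  208.00266274]
foot 3202 [634.6121204  -29.19370003  11.03977454] [764.4426444   90.73991971  19.08376403]
tray 2008 ((472.2562255859375, 217.22866821289062), (141.52609252929688, 119.22695922851562), 86.24198150634766)
116 [97, 106, 108] [626.4 113.  294. ]
117 [96, 104, 107] [626.4 112.4 294. ]
118 [100, 107, 109] [626.3 111.7 294. ]
119 [101, 108, 110] [626.2 111.1 294. ]
120 [101, 108, 110] [626.2 110.5 294. ]
310 [247, 252, 252] [610.8 -27.6 294. ]
312 [228, 241, 242] [610.6 -29.3 294. ]
314 [191, 214, 219] [610.4 -31.  294. ]
```

>>> arm_command(
  motion=[
    {"offset": [0,0,0.03],"spin": 0},
    {"offset": [0,0,0.028],"spin": 0},
    {"offset": [0,0,0],"spin": 0},
    {"offset": [0,0,0],"spin": 0},
  ],
)

```text
time_s: 22.6
ee_pos: [616.9, 38.4, 288.9]
ee_rot: [179.9, -0.0, 83.3]
force: [-0.0, 1.0, -0.1]
gripper_width: 45.0
gripper_force: 0.0
```

>>> arm_command(
  motion=[
    {"offset": [0,0,0],"spin": 0},
    {"offset": [0,0,0],"spin": 0},
    {"offset": [0,0,0],"spin": 0},
    {"offset": [0,0,0],"spin": 0},
    {"offset": [0,0,0],"spin": 0},
  ],
  jaw=0.005,
  newtons=20,
)

```text
time_s: 23.22
ee_pos: [616.8, 38.7, 287.5]
ee_rot: [180.0, -0.0, 83.3]
force: [1.0, 0.8, 0.9]
gripper_width: 11.4
gripper_force: 20.0
```

```bash
cat > arc.py <<'E'
import sys; from h import *
S=np.array([698,30.6])
def pose(th,t):
    a,b=np.radians([th,t]); r=60+18*np.cos(b)+103*np.sin(b)
    return np.r_[S+r*np.array([-np.cos(a),np.sin(a)]),190+103*np.cos(b)-18*np.sin(b)-5,90-th]
def rows(A):
    for p,q in zip(A,A[1:]):
        y=np.radians(p[3]); x=np.array([np.cos(y),np.sin(y)]); yy=np.array([np.sin(y),-np.cos(y)]); d=(q-p)
        print(np.round([x@d[:2]/1e3,yy@d[:2]/1e3,-d[2]/1e3],4),'spin',round(np.radians(p[3]-q[3]),4))
E
python3 - <<'E'
from arc import *
s=env.state(); print(s['ee_pos'],s['ee_rot'],s['gripper_width'],s['force'],s['torque'])
A=[pose(6.7,3)]+[pose(6.7+7.08*i,3) for i in range(1,6)]+[pose(42.1,3+8.4*i) for i in (1,2,3,4)]
print(np.round(A,1)); rows(A)
E
```

```text
[616.84591125  38.6759964  287.54168828] [ 1.79954641e+02 -7.42093288e-03  8.32859867e+01] 11.370894499406267 [0.9825461  0.79793956 0.88051835] [-0.1107473  -0.09394639 -0.14103485]
[[615.2  40.3 286.9  83.3]
 [617.   50.5 286.9  76.2]
 [620.1  60.3 286.9  69.1]
 [624.4  69.7 286.9  62.1]
 [629.7  78.4 286.9  55. ]
 [636.1  86.5 286.9  47.9]
 [625.3  96.3 282.4  47.9]
 [615.  105.6 275.8  47.9]
 [605.6 114.1 267.3  47.9]
 [597.2 121.7 257.   47.9]]
[ 0.0103  0.0006 -0.    ] spin 0.1236
[ 0.0103  0.0006 -0.    ] spin 0.1236
[ 0.0103  0.0006 -0.    ] spin 0.1236
[ 0.0103  0.0006 -0.    ] spin 0.1236
[ 0.0103  0.0006 -0.    ] spin 0.1236
[-0.     -0.0146  0.0045] spin 0.0
[ 0.     -0.0138  0.0066] spin 0.0
[-0.     -0.0127  0.0085] spin 0.0
[-0.     -0.0113  0.0103] spin 0.0
```

>>> arm_command(
  motion=[
    {"offset": [0.0103,0.0006,0],"spin": 0.1236},
    {"offset": [0.0103,0.0006,0],"spin": 0.1236},
    {"offset": [0.0103,0.0006,0],"spin": 0.1236},
    {"offset": [0.0103,0.0006,0],"spin": 0.1236},
    {"offset": [0.0103,0.0006,0],"spin": 0.1236},
  ],
)

```text
time_s: 23.85
ee_pos: [637.1, 85.1, 287.6]
ee_rot: [-180.0, 0.1, 47.7]
force: [-0.8, -1.0, 1.7]
gripper_width: 11.4
gripper_force: 20.0
```

>>> arm_command(
  motion=[
    {"offset": [0,0,0],"spin": 0},
    {"offset": [0,0,0],"spin": 0},
    {"offset": [0,0,0],"spin": 0},
  ],
)

```text
time_s: 24.22
ee_pos: [637.2, 85.1, 287.6]
ee_rot: [-180.0, -0.0, 47.9]
force: [-0.2, 0.8, 2.4]
gripper_width: 11.5
gripper_force: 20.0
```

>>> arm_command(
  motion=[
    {"offset": [0,-0.0148,0.0045],"spin": 0},
    {"offset": [0,-0.0142,0.0067],"spin": 0},
    {"offset": [0,-0.013,0.0086],"spin": 0},
    {"offset": [0,-0.0118,0.0105],"spin": 0},
    {"offset": [0,0,0],"spin": 0},
  ],
)

```text
time_s: 24.85
ee_pos: [595.5, 122.1, 255.3]
ee_rot: [-179.8, 0.2, 48.0]
force: [0.7, -0.2, -2.1]
gripper_width: 11.5
gripper_force: 20.0
```

>>> arm_command(
  motion=[
    {"offset": [0,0,0],"spin": 0},
    {"offset": [0,0,0],"spin": 0},
  ],
)

```text
time_s: 25.1
ee_pos: [596.2, 121.7, 256.1]
ee_rot: [-179.8, 0.1, 47.9]
force: [-1.5, 1.7, -1.7]
gripper_width: 11.6
gripper_force: 20.0
```

```bash
cat > pan.py <<'E'
from h import *
# fit panel plane from a camera's depth
def panel(n):
    c=cam(n); p,d=env.grab_frame(n); V,U=np.mgrid[:400,:640]
    P=np.stack([(U-c[0]['cx'])/c[0]['fx']*d,(V-c[0]['cy'])/c[0]['fy']*d,d],-1)@c[1].T+c[2]; P[d==0]=np.nan
    return c,p,P
E
python3 - <<'E'
from pan import *
s=env.state(); print(s['ee_pos'],s['ee_rot'],s['force'])
for n in('scene','top'):
    c,p,P=panel(n); np.save(f'pics/{n}6P.npy',P); cv2.imwrite(f'pics/{n}6.png',p)
p=cv2.imread('pics/scene6.png')[130:280,280:480]; cv2.imwrite('pics/s6c.png',cv2.resize(p,None,fx=4,fy=4,interpolation=cv2.INTER_CUBIC))
E
```

```text
[596.16573295 121.73365    256.091632  ] [-1.79767449e+02  1.17767045e-01  4.78910909e+01] [-1.51381866  1.68237651 -1.6676347 ]
```

View pics/s6c.png

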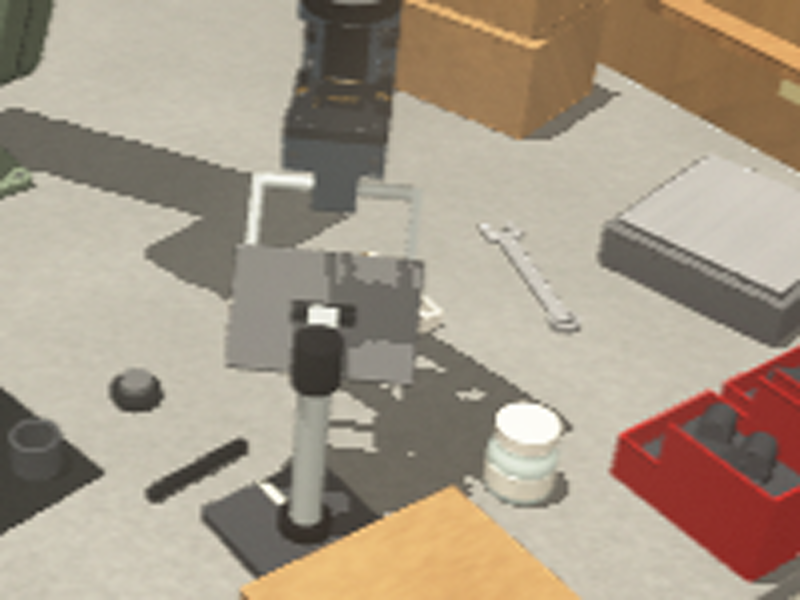

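```bash
cat >> pan.py <<'E'
def fit(P,box,ctr,S=(698.5,30.7),T=(473.5,233.4,10)):
    q=P[box[1]:box[3],box[0]:box[2]].reshape(-1,3); q=q[np.isfinite(q).all(1)]; q=q[np.linalg.norm(q-ctr,axis=1)<95]
    for k in range(8):
        m=q.mean(0); n=np.linalg.svd(q-m,full_matrices=False)[2][2]; e=(q-m)@n; q=q[abs(e)<max(3,1.5*e.std())]
    n=n if n[2]<0 else -n
    if n@np.array([-1,0,0])<0: n=-n
    th=np.degrees(np.arctan2(n[1],-n[0])); t=np.degrees(np.arcsin(-n[2]))
    f=np.array([-np.cos(np.radians(th)),np.sin(np.radians(th)),0]); H=np.r_[S,190]+60*f; v=np.array(T)-H; v/=np.linalg.norm(v)
    print('pts',len(q),'rms',e.std().round(2),'mean',m.round(1),'swivel-cw',th.round(2),'tilt',t.round(2),'off',np.degrees(np.arccos(v@n)).round(2),'want',np.degrees(np.arctan2(v[1],-v[0])).round(2),np.degrees(np.arcsin(-v[2])).round(2),'plane dist of H',((H-m)@n).round(1))
E
python3 - <<'E'
from pan import *
P=np.load('pics/scene6P.npy'); H=np.array([654,71,190])
fit(P,(335,190,388,226),H)
P=np.load('pics/top6P.npy'); fit(P,(250,120,340,230),H)
E
```

```text
pts 917 rms 1.56 mean [644.8  74.9 189.6] swivel-cw 41.72 tilt 40.13 off 3.59 want 42.09 36.55 plane dist of H -7.5
pts 200 rms 4.38 mean [636.   38.4 195.6] swivel-cw -84.94 tilt -33.93 off 141.18 want 50.07 27.74 plane dist of H 48.5
```

```bash
python3 - <<'E'
from pan import *
c=cam('scene'); d=np.load('pics/scene0.npy'); V,U=np.mgrid[:400,:640]
P=np.stack([(U-c[0]['cx'])/c[0]['fx']*d,(V-c[0]['cy'])/c[0]['fy']*d,d],-1)@c[1].T+c[2]; P[d==0]=np.nan
fit(P,(324,188,369,226),np.array([625,38,190]))
b=P[250:300,400:470]; 
for P2 in (P,np.load('pics/scene6P.npy')):
    q=P2[215:255,420:450].reshape(-1,3); q=q[abs(q[:,2])<12]; m=q.mean(0); n=np.linalg.svd(q-m,full_matrices=False)[2][2]; print('bench',m,n*np.sign(n[2]))
    q=P2[275:300,215:260].reshape(-1,3); q=q[abs(q[:,2])<12];print(q.mean(0) if len(q) else 0)
# wrist camera view now
E
```

```text
pts 746 rms 1.42 mean [627.2  25.8 204.5] swivel-cw 7.06 tilt 3.62 off 50.47 want 49.73 35.11 plane dist of H -9.2
bench [7.13792858e+02 3.65388419e+02 5.23325085e-01] [-1.22379780e-02 -9.46509100e-04  9.99924665e-01]
[ 581.79784831 -342.02904995    1.01207374]
bench [7.14239286e+02 3.65118576e+02 4.67286483e-01] [-0.01744254 -0.00260475  0.99984447]
[ 581.87943569 -342.15844198    1.12131565]
```

>>> arm_command(
  motion=[
    {"offset": [0,0.0017,-0.0018],"spin": 0},
    {"offset": [0,0,0],"spin": 0},
    {"offset": [0,0,0],"spin": 0},
  ],
)

```text
time_s: 25.58
ee_pos: [598.1, 120.3, 258.7]
ee_rot: [-179.9, 0.0, 47.9]
force: [-4.2, 3.8, -2.0]
gripper_width: 11.8
gripper_force: 20.0
```

```bash
cat > chk.py <<'E'
from pan import *
s=env.state(); print(s['ee_pos'],s['ee_rot'],s['force'])
Ps=[panel('scene')[2] for _ in range(4)]; P=np.nanmedian(Ps,0)
fit(P,(335,190,388,226),np.array([654,71,190]))
E
python3 chk.py
```

```text
[598.09690181 120.3217744  258.7133434 ] [-1.79893475e+02  2.78744806e-02  4.78774847e+01] [-4.17686718  3.79037705 -2.01815949]
pts 1153 rms 1.23 mean [645.9  75.8 189.7] swivel-cw 41.79 tilt 37.52 off 1.0 want 42.07 36.55 plane dist of H -7.5
```

>>> arm_command(
  motion=[
    {"offset": [0,0,0],"spin": 0},
    {"offset": [0,0,0],"spin": 0},
  ],
  jaw=0.034,
)

```text
time_s: 26.02
ee_pos: [600.0, 119.4, 259.7]
ee_rot: [179.8, -0.1, 47.9]
force: [0.7, -0.8, 0.2]
gripper_width: 28.5
gripper_force: 0.0
```

>>> arm_command(
  motion=[
    {"offset": [0,0,-0.03],"spin": 0},
    {"offset": [0,0,-0.03],"spin": 0},
    {"offset": [0,0,0],"spin": 0},
  ],
)

```text
time_s: 26.4
ee_pos: [600.5, 119.8, 322.1]
ee_rot: [179.7, -0.3, 47.9]
force: [-0.9, -0.5, -0.7]
gripper_width: 34.0
gripper_force: 0.0
```

```bash
python3 chk.py; python3 - <<'E'
from pan import *
c,p,P=panel('wrist'); V,U=np.mgrid[:400,:640]; np.save('pics/w7P.npy',P); cv2.imwrite('pics/w7.png',p)
b=(P[...,2]>254)&(P[...,2]<276)&(abs(P[...,0]-598)<60)&(abs(P[...,1]-120)<80)&(V<240); q=P[b]
vx,vy,x,y=cv2.fitLine(q[:,:2].astype(np.float32),cv2.DIST_HUBER,0,.1,.1).ravel(); print('bar',b.sum(),x,y,'dir',np.degrees(np.arctan2(vy,vx)),'z',np.percentile(q[:,2],[50,90,99]))
E
```

```text
[600.52436614 119.75985651 322.06619143] [179.6891498   -0.32566643  47.86372081] [-0.89534016 -0.45912308 -0.70099385]
pts 1154 rms 1.25 mean [646.   76.  189.7] swivel-cw 41.87 tilt 37.56 off 1.03 want 42.05 36.55 plane dist of H -7.6
bar 2090 618.6304 144.17548 dir 47.071335 z [265.65102192 267.21679876 267.94957381]
```

View pics/w7.png

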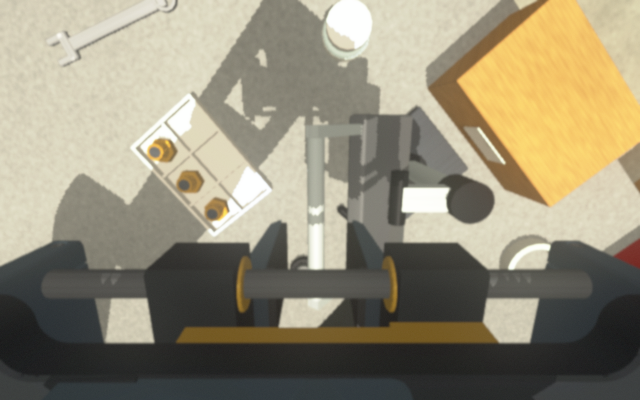

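>>> arm_command(
  motion=[
    {"offset": [0,0,-0.03],"spin": 0},
    {"offset": [-0.042,-0.0057,0],"spin": 0},
    {"offset": [-0.042,-0.0057,0],"spin": 0},
    {"offset": [-0.042,-0.0057,0],"spin": 0},
    {"offset": [-0.042,-0.0057,0],"spin": 0},
  ],
  jaw=0.0,
)

```text
time_s: 27.28
ee_pos: [467.8, 9.8, 347.9]
ee_rot: [-180.0, 0.1, 47.9]
force: [0.2, 0.2, -0.8]
gripper_width: 0.2
gripper_force: 0.0
```

>>> arm_command(
  motion=[
    {"offset": [0,0,0],"spin": -0.185},
    {"offset": [0,0,0],"spin": -0.185},
    {"offset": [0,0,0],"spin": -0.185},
    {"offset": [0,0,0],"spin": -0.185},
    {"offset": [0,0,0],"spin": -0.185},
  ],
)

```text
time_s: 27.9
ee_pos: [468.9, 10.6, 348.0]
ee_rot: [-179.9, -0.0, 101.2]
force: [-0.6, 0.7, -0.3]
gripper_width: 0.8
gripper_force: 0.0
```

>>> arm_command(
  motion=[
    {"offset": [0,0,0],"spin": -0.185},
    {"offset": [0,0,0],"spin": -0.185},
    {"offset": [0,0,0],"spin": -0.185},
    {"offset": [0,0,0],"spin": -0.185},
    {"offset": [0,0,0],"spin": -0.185},
  ],
)

```text
time_s: 28.52
ee_pos: [468.9, 10.6, 347.9]
ee_rot: [-180.0, -0.1, 154.2]
force: [-0.6, -0.7, 1.3]
gripper_width: 0.6
gripper_force: 0.0
```

>>> arm_command(
  motion=[
    {"offset": [0,0,0],"spin": -0.185},
    {"offset": [0,0,0],"spin": -0.185},
    {"offset": [0,0,0],"spin": -0.086},
    {"offset": [0,0,0],"spin": 0},
    {"offset": [0,0,0],"spin": 0},
  ],
)

```text
time_s: 29.15
ee_pos: [469.0, 10.6, 348.4]
ee_rot: [180.0, -0.0, 179.9]
force: [-0.3, 0.7, 0.3]
gripper_width: 0.6
gripper_force: 0.0
```

>>> arm_command(
  motion=[
    {"offset": [-0.0025,0,0.06],"spin": 0},
    {"offset": [0,0,0.06],"spin": 0},
    {"offset": [0,0,0.06],"spin": 0},
    {"offset": [0,0,0.06],"spin": 0},
    {"offset": [0,0,0.045],"spin": 0},
  ],
)

```text
time_s: 29.78
ee_pos: [470.7, 10.6, 61.6]
ee_rot: [180.0, -0.1, 180.0]
force: [-0.1, 0.3, -0.4]
gripper_width: 0.1
gripper_force: 0.0
```

```bash
python3 - <<'E'
from pan import *
s=env.state(); print(s['ee_pos'],s['force'])
c,p,P=panel('wrist'); V,U=np.mgrid[:400,:640]
for r in env.pinpoint('wrist','count_button_top')[:2]: print(r,at_z(c,*r['location'],22))
cv2.imwrite('pics/w8.png',p)
E
```

```text
[470.68231481  10.64407349  61.61061762] [-0.12609752  0.3052486  -0.40773508]
{'location': [313.0, 230.1], 'score': 0.6} [467.43900476   8.23689813  22.        ]
```

View pics/w8.png

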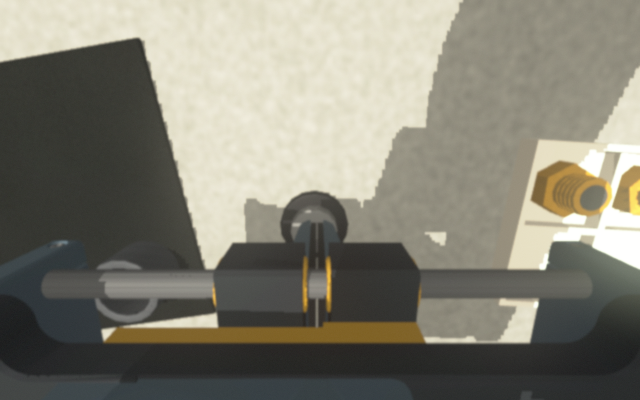

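>>> arm_command(
  motion=[
    {"offset": [0.0005,0,0.018],"spin": 0},
    {"offset": [0,0,0.004],"spin": 0},
    {"offset": [0,0,0.003],"spin": 0},
    {"offset": [0,0,0.003],"spin": 0},
    {"offset": [0,0,0],"spin": 0},
  ],
)

```text
time_s: 30.5
ee_pos: [471.6, 10.7, 36.3]
ee_rot: [180.0, 0.1, -180.0]
force: [-0.3, 0.6, -0.4]
gripper_width: 0.5
gripper_force: 0.2
```

>>> arm_command(
  motion=[
    {"offset": [0,0,0.002],"spin": 0},
    {"offset": [0,0,0],"spin": 0},
    {"offset": [0,0,0],"spin": 0},
  ],
)

```text
time_s: 30.88
ee_pos: [471.6, 10.7, 34.1]
ee_rot: [180.0, 0.1, -180.0]
force: [1.7, -0.1, 2.5]
gripper_width: 0.5
gripper_force: 1.3
```

>>> arm_command(
  motion=[
    {"offset": [0,0,0.002],"spin": 0},
    {"offset": [0,0,0],"spin": 0},
    {"offset": [0,0,0],"spin": 0},
  ],
)

```text
time_s: 31.25
ee_pos: [471.5, 10.7, 32.0]
ee_rot: [180.0, 0.0, -180.0]
force: [0.5, 0.7, 3.6]
gripper_width: 0.7
gripper_force: 1.9
```

>>> arm_command(
  motion=[
    {"offset": [0,0,0.002],"spin": 0},
    {"offset": [0,0,0],"spin": 0},
    {"offset": [0,0,0.002],"spin": 0},
    {"offset": [0,0,0],"spin": 0},
    {"offset": [0,0,0],"spin": 0},
  ],
)

```text
time_s: 31.88
ee_pos: [471.6, 10.7, 30.0]
ee_rot: [180.0, 0.1, -180.0]
force: [-4.5, -0.1, 24.0]
gripper_width: 0.6
gripper_force: 11.9
```

>>> arm_command(
  motion=[
    {"offset": [0,0,0],"spin": 0},
    {"offset": [0,0,0],"spin": 0},
    {"offset": [0,0,-0.03],"spin": 0},
    {"offset": [0,0,-0.06],"spin": 0},
    {"offset": [0,0,-0.06],"spin": 0},
  ],
)

```text
time_s: 32.5
ee_pos: [469.8, 10.7, 178.4]
ee_rot: [180.0, -0.2, -180.0]
force: [0.9, 0.3, 0.3]
gripper_width: 0.6
gripper_force: 0.0
```

>>> arm_command(
  motion=[
    {"offset": [0,0,-0.06],"spin": 0},
    {"offset": [0,0,-0.06],"spin": 0},
    {"offset": [0,0,-0.05],"spin": 0.1},
    {"offset": [0,0,0],"spin": 0.185},
    {"offset": [0,0,0],"spin": 0.185},
  ],
)

```text
time_s: 33.12
ee_pos: [470.7, 10.6, 347.5]
ee_rot: [-180.0, -0.1, 152.7]
force: [0.3, -0.7, 0.3]
gripper_width: 0.0
gripper_force: 0.0
```

```bash
python3 chk.py; python3 - <<'E'
from bush import *
p,d,P,c,o=seg('top')
for x in o:
    if 300<x[2][0]<600 and abs(x[2][1])<400: print(x[2],x[3],x[0])
E
```

```text
[470.65133883  10.64699538 347.49167422] [-1.79969066e+02 -6.67540115e-02  1.52735307e+02] [ 0.31055297 -0.65752541  0.34223495]
pts 1162 rms 1.25 mean [645.8  75.6 189.6] swivel-cw 41.89 tilt 37.54 off 1.0 want 42.05 36.55 plane dist of H -7.6
[451.5 290.2   9.   44.6] [450.5 289.2  14.4] 64
[446.4 234.7  10.6  41.5] [447.  232.8  15.6] 65
[444.9 178.1  10.   42.2] [443.1 177.   15.7] 66
```

>>> arm_command(
  motion=[
    {"offset": [0,0,0],"spin": 0.185},
    {"offset": [0,0,0],"spin": 0.185},
    {"offset": [0,0,0],"spin": 0.185},
    {"offset": [0,0,0],"spin": 0.185},
    {"offset": [0,0,0],"spin": 0.185},
  ],
  jaw=0.034,
)

```text
time_s: 34.0
ee_pos: [471.0, 10.6, 347.4]
ee_rot: [-179.9, -0.0, 99.9]
force: [-0.2, -0.3, -0.2]
gripper_width: 34.0
gripper_force: 0.0
```

>>> arm_command(
  motion=[
    {"offset": [0,0,0],"spin": 0.185},
    {"offset": [0,0,0],"spin": 0.185},
    {"offset": [0,0,0],"spin": 0.185},
    {"offset": [0,0,0],"spin": 0.185},
    {"offset": [0,0,0],"spin": 0.17},
  ],
)

```text
time_s: 34.62
ee_pos: [471.0, 10.7, 347.4]
ee_rot: [-180.0, 0.0, 47.7]
force: [-0.3, 0.4, -0.1]
gripper_width: 33.8
gripper_force: 0.0
```

>>> arm_command(
  motion=[
    {"offset": [0,0,0],"spin": 0},
    {"offset": [0,0,0],"spin": 0},
  ],
)

```text
time_s: 34.88
ee_pos: [471.1, 10.7, 347.6]
ee_rot: [-180.0, 0.0, 48.1]
force: [-0.0, 0.1, 0.1]
gripper_width: 33.9
gripper_force: 0.0
```

>>> arm_command(
  motion=[
    {"offset": [0.0418,0.0058,0],"spin": 0},
    {"offset": [0.0418,0.0058,0],"spin": 0},
    {"offset": [0.0418,0.0058,0],"spin": 0},
    {"offset": [0.0418,0.0058,0],"spin": 0.003},
    {"offset": [0,0,0],"spin": 0},
  ],
)

```text
time_s: 35.5
ee_pos: [601.8, 120.9, 346.0]
ee_rot: [-179.9, 0.1, 48.0]
force: [-0.4, 1.1, 0.3]
gripper_width: 34.3
gripper_force: 0.0
```

>>> arm_command(
  motion=[
    {"offset": [0,0,0.03],"spin": 0},
    {"offset": [0,0,0.03],"spin": 0},
    {"offset": [0,0,0.02],"spin": 0},
    {"offset": [0,0,0.01],"spin": 0},
    {"offset": [0,0,0],"spin": 0},
  ],
)

```text
time_s: 36.12
ee_pos: [599.9, 118.8, 257.8]
ee_rot: [-180.0, 0.0, 47.8]
force: [0.3, -0.1, 0.1]
gripper_width: 34.1
gripper_force: 0.0
```

>>> arm_command(
  motion=[
    {"offset": [0,0,0],"spin": 0},
    {"offset": [0,0,0],"spin": 0},
    {"offset": [0,0,0],"spin": 0},
    {"offset": [0,0,0],"spin": 0},
  ],
  jaw=0.005,
  newtons=20,
)

```text
time_s: 36.62
ee_pos: [598.7, 121.2, 258.9]
ee_rot: [-179.7, -0.1, 47.8]
force: [-4.9, 4.3, 3.4]
gripper_width: 11.3
gripper_force: 20.0
```

```bash
python3 - <<'E'
from arc import *
s=env.state(); print(s['ee_pos'],s['ee_rot'],s['gripper_width'],s['force'])
A=[pose(42.1,37-9.25*i) for i in range(5)]; print(np.round(A,1)); rows(A)
A=[pose(42.1-7.02*i,0) for i in range(7)]; print(np.round(A,1)); rows(A)
E
```

```text
[598.71430809 121.17809474 258.85326209] [-1.79727201e+02 -5.75593060e-02  4.78104328e+01] 11.334075949438361 [-4.87613592  4.2515382   3.43828819]
[[596.8 122.  256.4  47.9]
 [606.1 113.7 267.8  47.9]
 [616.6 104.2 277.   47.9]
 [628.   93.8 283.8  47.9]
 [640.1  82.9 288.   47.9]]
[-0.      0.0125 -0.0113] spin 0.0
[ 0.      0.0141 -0.0092] spin 0.0
[-0.      0.0154 -0.0068] spin 0.0
[-0.      0.0163 -0.0042] spin 0.0
[[640.1  82.9 288.   47.9]
 [634.2  75.4 288.   54.9]
 [629.2  67.3 288.   61.9]
 [625.2  58.6 288.   69. ]
 [622.3  49.5 288.   76. ]
 [620.6  40.1 288.   83. ]
 [620.   30.6 288.   90. ]]
[-0.0095  0.0006 -0.    ] spin -0.1225
[-0.0095  0.0006 -0.    ] spin -0.1225
[-0.0095  0.0006 -0.    ] spin -0.1225
[-0.0095  0.0006 -0.    ] spin -0.1225
[-0.0095  0.0006 -0.    ] spin -0.1225
[-0.0095  0.0006 -0.    ] spin -0.1225
```

>>> arm_command(
  motion=[
    {"offset": [0,0.0115,-0.0103],"spin": 0},
    {"offset": [0,0.0135,-0.0088],"spin": 0},
    {"offset": [0,0.015,-0.0066],"spin": 0},
    {"offset": [0,0.0155,-0.004],"spin": 0},
    {"offset": [0,0,0],"spin": 0},
  ],
)

```text
time_s: 37.25
ee_pos: [641.5, 82.9, 290.7]
ee_rot: [-180.0, -0.2, 47.8]
force: [-2.1, 1.5, 9.0]
gripper_width: 11.3
gripper_force: 20.0
```

>>> arm_command(
  motion=[
    {"offset": [-0.0095,0.0006,0],"spin": -0.1225},
    {"offset": [-0.0095,0.0006,0],"spin": -0.1225},
    {"offset": [-0.0095,0.0006,0],"spin": -0.1225},
    {"offset": [-0.0095,0.0006,0],"spin": -0.1225},
    {"offset": [-0.0095,0.0006,0],"spin": -0.1225},
  ],
)

```text
time_s: 37.88
ee_pos: [621.8, 39.6, 290.6]
ee_rot: [179.8, -0.1, 83.1]
force: [-2.5, 0.6, 9.1]
gripper_width: 11.4
gripper_force: 20.0
```

>>> arm_command(
  motion=[
    {"offset": [-0.0095,0.0006,0],"spin": -0.1225},
    {"offset": [0,0,0],"spin": 0},
    {"offset": [0,0,0],"spin": 0},
    {"offset": [0,0,0],"spin": 0},
  ],
)

```text
time_s: 38.38
ee_pos: [621.2, 29.6, 290.6]
ee_rot: [179.8, 0.0, 89.9]
force: [-3.8, -0.4, 9.6]
gripper_width: 11.3
gripper_force: 20.0
```

```bash
cat > chk0.py <<'E'
from pan import *
s=env.state(); print(s['ee_pos'],s['ee_rot'],s['force'],s['gripper_width'])
P=np.nanmedian([panel('scene')[2] for _ in range(4)],0)
fit(P,(320,185,375,232),np.array([629,30,190]))
E
python3 chk0.py
```

```text
[621.23687178  29.63955872 290.61993672] [1.79836211e+02 1.19141000e-02 8.99014886e+01] [-3.81991739 -0.4411279   9.62941109] 11.334635701523235
pts 460 rms 6.26 mean [635.   21.8 218.7] swivel-cw 6.63 tilt 45.27 off 34.07 want 49.81 35.08 plane dist of H 18.9
```

```bash
cat > chk0.py <<'E'
from pan import *
s=env.state(); print(s['ee_pos'],s['ee_rot'],s['force'],s['gripper_width'])
P=np.nanmedian([panel('scene')[2] for _ in range(4)],0)
m=(abs(P[...,0]-630)<22)&(abs(P[...,1]-31)<72)&(P[...,2]>142)&(P[...,2]<234)
P[~m]=np.nan; fit(P,(300,150,400,250),np.array([629,30,190]))
E
python3 chk0.py
```

```text
[621.25096004  29.61629268 290.64291452] [1.79831907e+02 1.44119908e-02 8.99015636e+01] [-3.63215453 -0.45741338  9.21689925] 11.247843523828175
pts 671 rms 0.84 mean [628.6  24.  194.1] swivel-cw -0.17 tilt 0.25 off 58.65 want 50.88 34.54 plane dist of H -9.9
```

>>> arm_command(
  motion=[
    {"offset": [0,0,0],"spin": 0},
    {"offset": [0,0,0],"spin": 0},
    {"offset": [0,0,0],"spin": 0},
  ],
  jaw=0.034,
)

```text
time_s: 39.15
ee_pos: [621.4, 29.8, 287.2]
ee_rot: [-180.0, -0.0, 89.9]
force: [-0.0, -0.1, -0.7]
gripper_width: 33.9
gripper_force: 0.0
```

>>> arm_command(
  motion=[
    {"offset": [0,0,-0.03],"spin": 0},
    {"offset": [0,0,-0.03],"spin": 0},
    {"offset": [0,0,0],"spin": 0},
    {"offset": [0,0,0],"spin": 0},
  ],
)

```text
time_s: 39.65
ee_pos: [621.0, 29.8, 346.2]
ee_rot: [-179.9, -0.0, 89.9]
force: [0.8, 1.1, 0.6]
gripper_width: 34.3
gripper_force: 0.0
```

```bash
python3 chk0.py; python3 - <<'E'
from pan import *
c,p,P=panel('wrist'); V,U=np.mgrid[:400,:640]; cv2.imwrite('pics/w9.png',p)
b=(P[...,2]>286)&(P[...,2]<304)&(abs(P[...,0]-621)<40)&(V<240); q=P[b]
vx,vy,x,y=cv2.fitLine(q[:,:2].astype(np.float32),cv2.DIST_HUBER,0,.1,.1).ravel(); print('bar',b.sum(),x,y,'dir',np.degrees(np.arctan2(vy,vx)),'z',np.percentile(q[:,2],[50,99]))
b=(P[...,2]>232)&(P[...,2]<244)&(abs(P[...,0]-621)<30)&(V<240); q=P[b]; print('panel top',len(q),np.percentile(q,[1,50,99],0).round(1))
f=(P[...,2]>11)&(P[...,2]<20)&(P[...,0]>630)&(P[...,0]<775)&(V<230)&(abs(P[...,1]-30)<70); q=P[f]; print('foot',f.sum(),np.percentile(q,[.2,99.8],0),cv2.minAreaRect(q[:,:2].astype(np.float32)))
E
```

```text
[621.03408734  29.80152526 346.23870332] [-1.79883632e+02 -7.57215520e-04  8.98851402e+01] [0.75123257 1.11124016 0.6363734 ] 34.301131028057036
pts 673 rms 0.82 mean [628.7  23.8 194. ] swivel-cw -0.09 tilt 0.26 off 58.58 want 50.87 34.55 plane dist of H -9.8
bar 1964 620.64484 61.295746 dir -89.81241 z [297.45371115 299.70026041]
panel top 309 [[613.5   0.9 236.1]
 [625.   98.5 238.6]
 [628.8 104.8 241.1]]
foot 3309 [[636.87956148   9.43922093  12.75689451]
 [763.64524002  89.7836044   19.08451918]] ((700.8184814453125, 44.749671936035156), (127.6304931640625, 90.81782531738281), 0.31332454085350037)
```

View pics/w9.png

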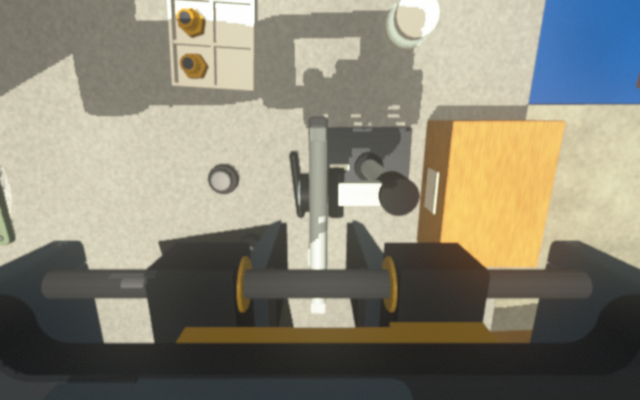

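```bash
python3 - <<'E'
from bush import *
p,d,P,c,o=seg('top')
for x in o:
    if 300<x[2][0]<600 and abs(x[2][1])<400: print(x[2],x[0])
print(env.job_done())
E
```

```text
[453.3 289.4  10.4  43.8] 64
[448.9 232.7   9.2  43.7] 67
[445.2 178.2  10.2  45. ] 66
the job is handed in; nothing more can be done
None
```

I put all three bushings in their own pockets, aimed the camera to within about 1° of the tray's middle, and pressed the count button fully down. I then turned the head back to within about 0.5° of straight ahead and upright, and handed the job in; no verdict came back.

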